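# Open the spice mill whose thread hand is unknown and hold its cap up

## Robot

A 6-joint arm with a two-finger parallel gripper is mounted at the origin on the work surface. World frame = base frame: x ahead of the robot, y to its left, z up, the work surface at z = 0. Lengths are in mm, angles in rad, forces in N, time in s.
With the tool pointing down it reaches from about 400 to 825 mm from the base axis. Payload 7 kg.
Tool frame: the origin (TCP) lies at the very end of the fingers, on their centre line; the grasp point (between the pads) lies 19 mm behind it (ctrl.grip_point_offset is the x of the grasp point in the tool frame, in mm); x points along the fingers, y is the direction in which the jaws open and shut, and the axes are right-handed (so a half turn about x gives the same grasp; the last joint's range is limited). The gripper opens to 88 mm and grips with 3 to 60 N. Pads are 19 mm wide; open, the fingers measure 130 mm over their backs; the gripper's body (78 mm by 193 mm) begins 47 mm behind the grasp point.
Start: joints at [1.553, 0.359, 0.012, 0, -1.224, -0.288], TCP at [203.222, 643.658, 226.561] pointing down, gripper open.
Joint ranges: [-3.07, 3.07], [-1.43, 2.12], [-1.02, 1.25], [-3.03, 1.67], [-3.05, -0], [-3.03, 3.03]. Speed limits (rad/s): [2.39, 2.39, 3.01, 3.14, 3.14, 3.14].

## Interface

Orientations are given as a unit quaternion [w, x, y, z].
In Python, from station import ctrl, vision gives the robot as it stands. Calls block until the motion is done:
- ctrl.move_ptp(position, orientation): joint-space move of the TCP to a pose.
- ctrl.move_linear(position, ori=None, feed=150): straight line of the TCP; ori=None keeps the orientation; feed is the mean speed in mm/s.
- ctrl.move_joints(angles): joint-space move.
- ctrl.release() and ctrl.clamp(grip_force=None): open the fingers fully, or close them until they stop; grip_force is the grip in N (None keeps the last).
- ctrl.hold(seconds).
- ctrl.solve_ik(position, orientation): joint angles nearest the present ones, or None.
- vision.grab_frame(name): name is "scene" or "top" or "wrist"; returns the picture (480x640x3 uint8, red, green, blue); there is no depth.
- vision.calibration(name): a dict with "K" (3x3 intrinsics, pixels), "eye" and "orientation" of the camera in the world; the wrist camera has in their place "T_tool_cam" (4x4, takes a point from camera to tool coordinates, whose origin is the TCP and whose axes are the tool frame's). Camera axes: x right, y up, looking along -z (the intrinsics and any distortion apply to the point x, -y, -z); pixel columns grow to the right and rows downward; lengths in mm; the calibration is good to about 2 mm. A picture is of the moment at which its call begins: read the wrist's pose just before it. calibration takes no time and is no camera call.
A pose or a line that the arm cannot do raises ctrl.PlanningError and nothing moves.
- ctrl.close_job(): hands the job in, once; it reports no verdict.
Readings, each from a call of its own:
- ctrl.current_time(): time.
- ctrl.current_qpos(): joint angles.
- ctrl.current_dq(): joint speeds.
- ctrl.current_effort(): joint torques, N m.
- ctrl.current_tool_pos(): TCP position.
- ctrl.current_orientation(): TCP orientation.
- ctrl.current_wrist_force(): force on the tool from outside, world axes, zero at the start.
- ctrl.current_torque(): the same for the moment, N m.
- ctrl.current_finger_gap(): finger opening in mm.
Only numpy, scipy, OpenCV 4.12 (cv2) and the standard library are available. Lean on these libraries where they do the work, as an engineer would, in place of code of your own. Each camera call takes 0.05 s, during which the arm holds its last target.

## Task

The spice mill wants refilling: take off its cap. It is the empty glass jar on the turntable with the flat steel cap, a quarter-turn screw cap; some of these mills are reverse-threaded and nothing shows which, so try to loosen it one way and, if it stops, the other way. When it is free lift it straight up and finish still holding it in the gripper, level, about 10 cm above its mill; leave the mug, steamer lid, spoon and rolling pin where they are.

Things in the scene. Friction and masses are not known exactly. Their poses are not given: they have to be found in the camera images.
- cap: Loose plain steel screw cap of the mill, about 70 g: 58 mm diameter, 30 mm tall, flat top with a raised bar (44 x 7, 4 mm high). Origin: centre of its lower rim; z up, x along the bar. Closed, this rim is 92 mm above the mill's origin (2 mm above its shoulder, 122 mm above the counter) and the bar lies along the mill's x axis within 6 degrees. About 2 mm play up and sideways.
- cap_top (a point): Centre of the cap's flat top, 30 mm above its lower rim. Two lugs inside hook under ledges of the neck. Turned the wrong way the cap hits a solid stop within 20 degrees and a grip on its round side slips; turned the right way it moves freely and does not rise. It lifts off freely at 50 to 100 degrees from the mill's x axis (best 75; second stop near 108), and not below 40.
- mill_neck (a point): Centre of the mill's shoulder, 90 mm above the mill's origin; a white neck 47 mm wide rises from it 26 mm into the cap. Whether the neck opens anticlockwise or clockwise seen from above differs from start to start, both equally likely, and cannot be seen while the cap is on.
- mill: Glass jar of the spice mill, fixed, cannot turn or move: 58 mm diameter, narrowing to 44 mm at the shoulder, 90 mm tall, empty. Origin: centre of its underside, 30 mm above the counter; z up.
- turntable: Round wooden turntable, 230 mm diameter, 30 mm high, clamped: it does not turn. Origin: centre of its underside. It carries the mill and two other fixed jars, all three axes 70 mm from its centre and 121 mm apart: one 126 mm tall, 59 mm wide with a domed aluminium top, one 95 mm tall, 54 mm wide with a cork.
- mug: Loose empty white enamel mug, 80 mm diameter, 85 mm high, handle at its +y side. Origin: centre of its underside. Leave it alone.
- steamer_lid: Loose round aluminium steamer lid lying on the counter, 210 mm diameter, 60 mm high with its knob. Origin: centre of its underside. Leave it alone.
- spoon: Loose steel slotted spoon lying flat along its x axis, about 260 mm long, bowl 68 mm wide at +x, 7 mm high. Origin on its underside, 65 mm from the bowl's centre. Leave it alone.
- rolling_pin: Loose short wooden rolling pin lying along its y axis, 48 mm thick, 300 mm long with handles, beyond the turntable. Origin: underside, mid-length. Leave it alone.
Mind the look-alikes: they are no part of the job. Of the things like the cap, leave any that is orange; of the rest the larger one is meant.

How it is judged (in metres and radians):
On the way, in this order (a step that is already met when the one before it is completed fails the run):
1. the cap, still down on its neck, has been turned at least 40 degrees from where it was closed (angle between the x axis of cap and the x axis of mill, either way round above 0.7 rad and z of cap in the frame of mill below 0.098 m and horizontal distance between cap and mill below 0.006 m), for 0.05 s.
2. the cap is lifted off, held by the fingers above its mill (z of cap in the frame of mill between 0.142 and 0.292 m and horizontal distance between cap and mill below 0.06 m and angle between cap's own z axis and vertical below 0.3 rad and contact force between cap and the fingers above 2 N and linear speed of cap below 0.03 m/s and contact force between cap and mill below 0.05 N), for 0.2 s.
At the end, for the whole second after the job is handed in: The cap is held still between the fingers, its lower rim 50 to 200 mm above where it sat closed on the mill, within 60 mm of the mill's axis and within 17 degrees of level, touching nothing but the gripper (all of step 2); the arm keeps its last pose, push and grip.
It fails at once if the mug is moved more than 30 mm (distance of mug from where it was at the start of the episode above 0.03 m).
It fails at once if the steamer lid is moved more than 30 mm (distance of steamer_lid from where it was at the start of the episode above 0.03 m).
It fails at once if the spoon is moved more than 30 mm (distance of spoon from where it was at the start of the episode above 0.03 m).
It fails at once if the rolling pin is moved more than 30 mm (distance of rolling_pin from where it was at the start of the episode above 0.03 m).
It also fails if it takes over 45 s, if anything falls off the work surface, if the arm or the gripper's body presses on something with over 40 N, if the wrist force passes 120 N, or if a joint passes its speed limit or range.

## Working session

There is one attempt and no reset: what is moved stays moved. The work goes in short steps, each a Python script; the robot and the scene stay as the last script left them, time stands still between calls to the robot, and variables do not carry over. Pictures are saved under pics/ and viewed, and the job is handed in when it is done.

```bash
mkdir -p pics; ls; python3 - <<'E'
from station import ctrl, vision
import cv2
print(ctrl.current_time(),ctrl.current_tool_pos(),ctrl.current_orientation(),ctrl.current_finger_gap(),ctrl.grip_point_offset)
for n in("scene","top","wrist"):
    cv2.imwrite(f"pics/{n}0.png",vision.grab_frame(n)[:,:,::-1]); print(n,vision.calibration(n))
E
```

```text
pics
0.0 [203.08515278 643.22571225 225.63127852] [ 0.10717975 -0.69879986  0.10832264  0.69889732] 87.25288059593261 -18.8
scene {'K': array([[558.03841121,   0.        , 329.42097762],
       [  0.        , 558.03841121, 239.16642916],
       [  0.        ,   0.        ,   1.        ]]), 'eye': array([1163.06050222,  779.23102374,  951.72534308]), 'orientation': array([0.29870886, 0.13790027, 0.39283357, 0.85874229])}
top {'K': array([[550.80085998,   0.        , 317.52135216],
       [  0.        , 550.80085998, 248.1764813 ],
       [  0.        ,   0.        ,   1.        ]]), 'eye': array([ 364.76964482,   37.15157685, 1257.08738005]), 'orientation': array([-0.69574581, -0.05864569,  0.07162485,  0.71229792])}
wrist {'K': array([[358.39038535,   0.        , 322.36671728],
       [  0.        , 358.39038535, 233.66341283],
       [  0.        ,   0.        ,   1.        ]]), 'T_tool_cam': array([[ 1.09379761e-03,  2.97736483e-01, -9.54647469e-01,
        -1.57674028e+02],
       [ 9.99999401e-01, -3.62959196e-04,  1.03255997e-03,
        -1.44057656e-01],
       [-3.90673050e-05, -9.54648027e-01, -2.97736701e-01,
        -8.18073397e+01],
       [ 0.00000000e+00,  0.00000000e+00,  0.00000000e+00,
         1.00000000e+00]])}
```

View pics/scene0.png

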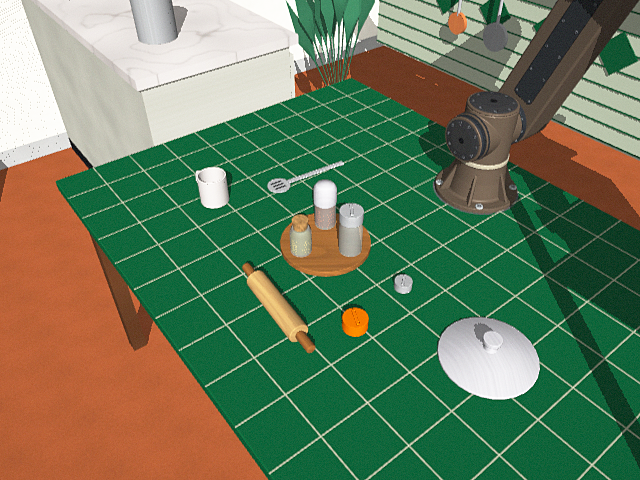

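View pics/top0.png

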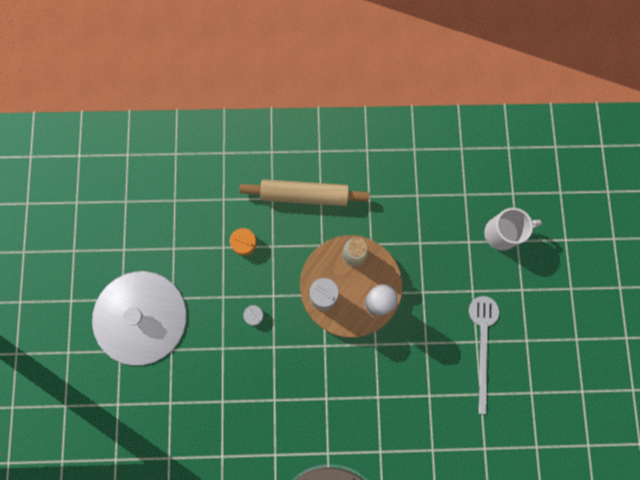

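View pics/wrist0.png

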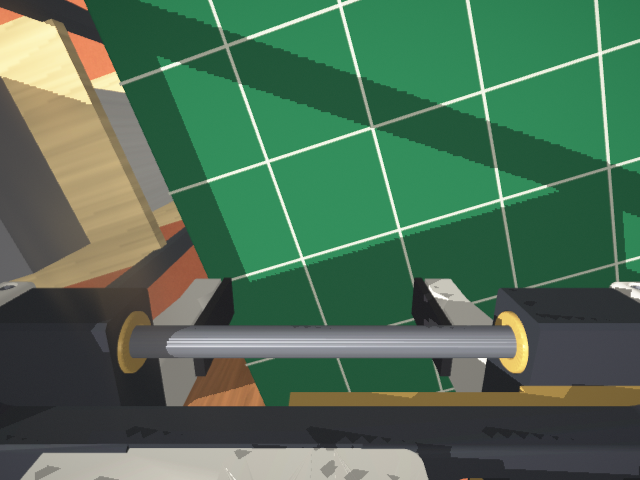

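The top view shows the steel cap on the mill at about (324,293), the cork jar at (356,250), the dome jar at (381,300), and the orange and small look-alike caps off the turntable. Next I'll enlarge the views and compute positions.

```bash
cat > h.py <<'E'
import numpy as np, cv2
from scipy.spatial.transform import Rotation as R
from station import ctrl, vision
def pose(n):
    c=vision.calibration(n)
    if n=="wrist":
        q=ctrl.current_orientation(); Rt=R.from_quat(np.roll(q,-1)).as_matrix(); T=np.array(c["T_tool_cam"])
        return c["K"],Rt@T[:3,:3],np.array(ctrl.current_tool_pos())+Rt@T[:3,3]
    return c["K"],R.from_quat(np.roll(c["orientation"],-1)).as_matrix(),np.array(c["eye"])
def ray(P,u,v):
    K,Rc,e=P; d=np.linalg.inv(K)@[u,v,1]; return e,Rc@(d*[1,-1,-1])
def at(P,u,v,z):
    e,d=ray(P,u,v); return e+d*(z-e[2])/d[2]
def proj(P,p):
    K,Rc,e=P; c=Rc.T@(np.array(p,float)-e); h=K@(c*[1,-1,-1]); return h[:2]/h[2]
def save(im,name,box=None,s=1):
    if box: im=im[box[1]:box[3],box[0]:box[2]]
    cv2.imwrite("pics/"+name,cv2.resize(im[:,:,::-1],None,fx=s,fy=s,interpolation=cv2.INTER_CUBIC))
def ori(th):  # tool down, jaw axis (tool y) at angle th in world xy
    y=np.array([np.cos(th),np.sin(th),0]);x=np.array([0,0,-1.])
    return np.roll(R.from_matrix(np.c_[x,y,np.cross(x,y)]).as_quat(),1)
E
python3 - <<'E'
from h import *
a=cv2.imread("pics/top0.png")[:,:,::-1]; save(a,"topc.png",(290,230,410,345),6)
a=cv2.imread("pics/scene0.png")[:,:,::-1]; save(a,"scenec.png",(275,170,385,275),6)
P=pose("top")
print(at(P,324,293,152),at(P,351,286,30),at(P,381,300,140),at(P,356,250,120))
E
```

```text
[478.80169887   3.44398233 152.        ] [505.68722776 -61.19144649  30.        ] [ 463.09240173 -112.34220004  140.        ] [571.05454415 -67.24389734 120.        ]
```

View pics/topc.png

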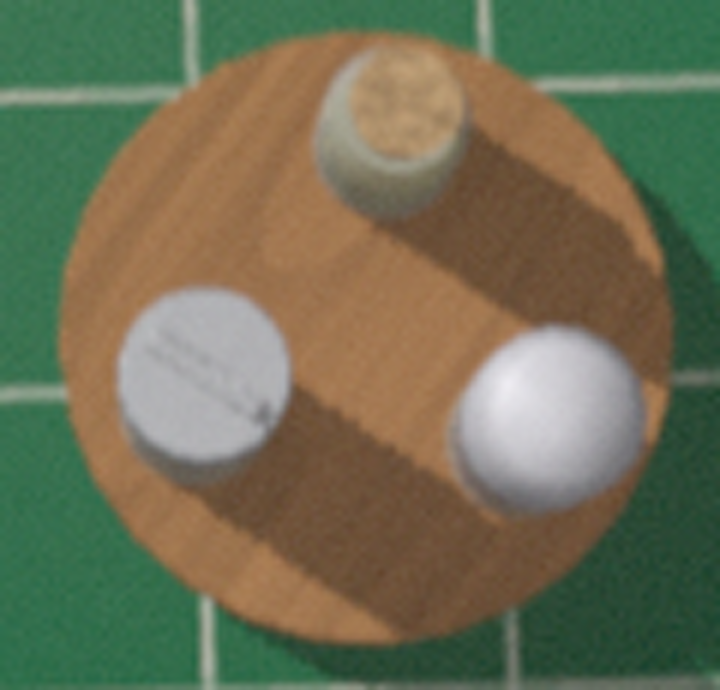

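View pics/scenec.png

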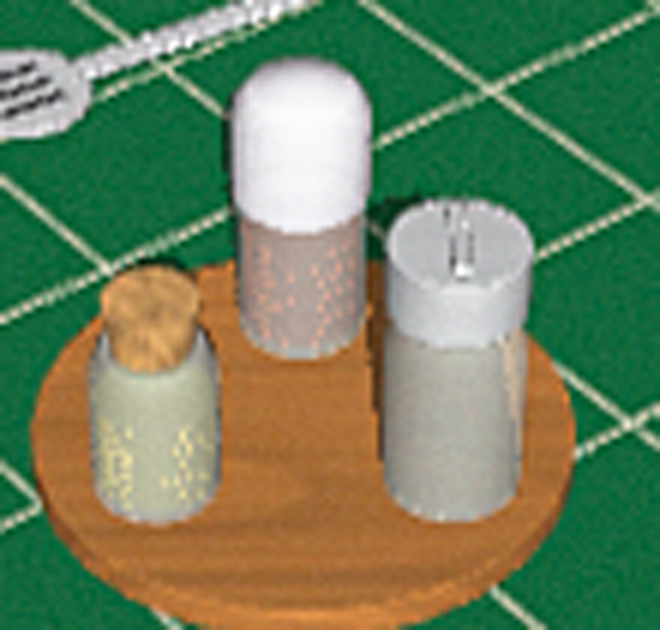

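```bash
python3 - <<'E'
from h import *
T=pose("top");S=pose("scene")
a=at(T,290+205/6,230+374/6,152);b=at(S,275+460/6,170+247/6,152)
print(a,b)
p,q=at(T,290+152/6,230+342/6,156),at(T,290+268/6,230+404/6,156);print("bar top",np.degrees(np.arctan2(*(p-q)[1::-1])),np.linalg.norm(p-q))
p,q=at(S,275+450/6,170+207/6,156),at(S,275+466/6,170+275/6,156);print("bar scene",np.degrees(np.arctan2(*(p-q)[1::-1])),np.linalg.norm(p-q))
c=(a+b)/2
for th in range(-180,181,15):
    o=ori(np.radians(th)); s=ctrl.solve_ik([c[0],c[1],125],o); s2=ctrl.solve_ik([c[0],c[1],270],o)
    print(th,None if s is None else np.round(s,2), s2 is not None)
E
```

```text
[480.13721666   3.07220321 152.        ] [483.16808328   8.09120301 152.        ]
bar top 60.4399106925736 43.899207781966595
bar scene -121.86797976801095 43.14878699478978
-180 [ 0.42  0.14 -0.54  0.   -0.89 -0.42] True
-165 [ 0.42  0.14 -0.54  0.   -0.89 -0.16] True
-150 [ 0.42  0.14 -0.54  0.   -0.89  0.1 ] True
-135 [ 0.42  0.14 -0.54  0.   -0.89  0.36] True
-120 [ 0.42  0.14 -0.54  0.   -0.89  0.63] True
-105 [ 0.42  0.14 -0.54  0.   -0.89  0.89] True
-90 [ 0.42  0.14 -0.54  0.   -0.89  1.15] True
-75 [ 0.42  0.14 -0.54  0.   -0.89  1.41] True
-60 [ 0.42  0.14 -0.54  0.   -0.89  1.67] True
-45 [ 0.42  0.14 -0.54  0.   -0.89  1.94] True
-30 [ 0.42  0.14 -0.54  0.   -0.89  2.2 ] True
-15 [ 0.42  0.14 -0.54  0.   -0.89  2.46] True
0 [ 0.42  0.14 -0.54  0.   -0.89  2.72] True
15 [ 0.42  0.14 -0.54  0.   -0.89  2.98] True
30 None False
45 [ 0.42  0.14 -0.54  0.   -0.89 -2.78] True
60 [ 0.42  0.14 -0.54  0.   -0.89 -2.52] True
75 [ 0.42  0.14 -0.54  0.   -0.89 -2.25] True
90 [ 0.42  0.14 -0.54  0.   -0.89 -1.99] True
105 [ 0.42  0.14 -0.54  0.   -0.89 -1.73] True
120 [ 0.42  0.14 -0.54  0.   -0.89 -1.47] True
135 [ 0.42  0.14 -0.54  0.   -0.89 -1.21] True
150 [ 0.42  0.14 -0.54  0.   -0.89 -0.94] True
165 [ 0.42  0.14 -0.54  0.   -0.89 -0.68] True
180 [ 0.42  0.14 -0.54  0.   -0.89 -0.42] True
```

```bash
python3 - <<'E'
from h import *
for i,th in enumerate((-75,-155)):
    ctrl.move_ptp([481,5,255],ori(np.radians(th)))
    P=pose("wrist"); im=vision.grab_frame("wrist"); save(im,f"w{i}.png")
    np.savez(f"w{i}.npz",K=P[0],R=P[1],e=P[2])
    print(ctrl.current_time(),ctrl.current_tool_pos(),proj(P,[481,5,152]))
E
```

```text
2.675 [481.17123937   5.54951081 254.91537335] [322.75140838 234.81542917]
3.9833 [481.01841018   5.10956698 254.9747475 ] [323.77441754 233.3703854 ]
```

View pics/w0.png

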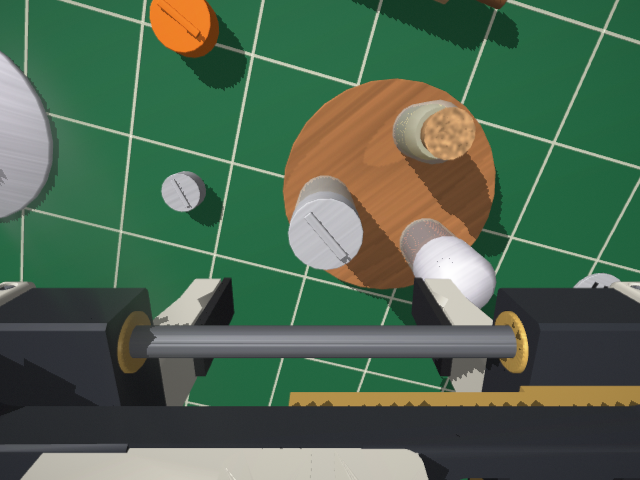

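View pics/w1.png

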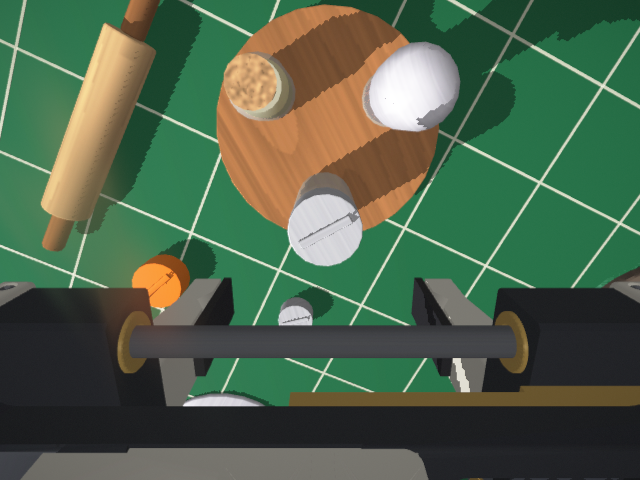

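Cap top is centred near (325.5,233) in the first wrist picture and (325,229) in the second. Its bar is clear in both.

```bash
python3 - <<'E'
from h import *
for i,(c,b) in enumerate([((325.5,233),((307,214),(348,262))),((325,229),((299,246),(356,216)))]):
    d=np.load(f"w{i}.npz");P=(d["K"],d["R"],d["e"])
    print(at(P,*c,152)); p,q=[at(P,*x,156) for x in b];v=p-q
    print(np.degrees(np.arctan2(v[1],v[0])),np.linalg.norm(v))
    a=cv2.imread(f"pics/w{i}.png")[:,:,::-1]; save(a,f"wc{i}.png",(270,160,380,280),5)
E
```

```text
[482.9420062    3.35577902 152.        ]
54.275409064076925 49.058582060629355
[481.6346983    1.46048243 152.        ]
53.9779062076863 48.62584359057364
```

View pics/wc1.png

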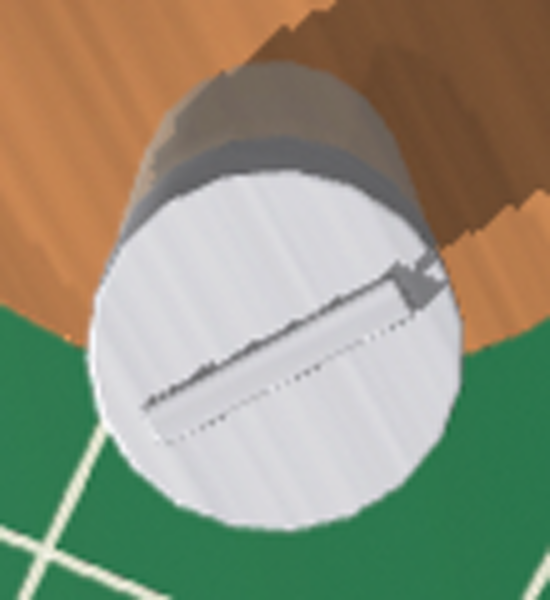

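View pics/wc0.png

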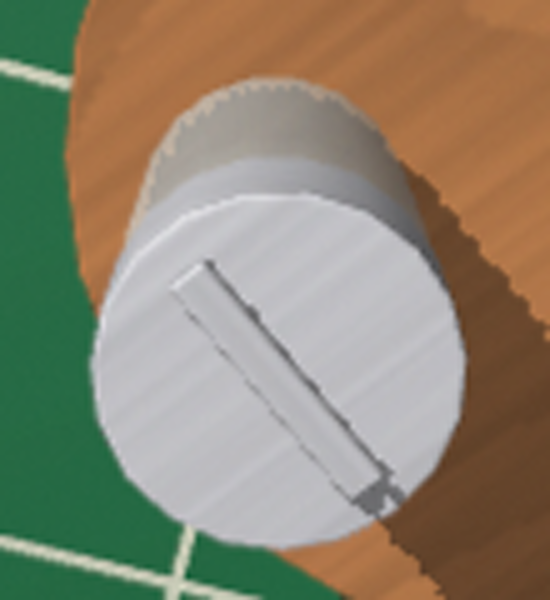

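```bash
python3 - <<'E'
from h import *
L=[]
for i,(c,b) in enumerate([((325.8,234.3),((308.4,215),(344,258))),((325,230),((301.6,244.4),(350,219)))]):
    d=np.load(f"w{i}.npz");P=(d["K"],d["R"],d["e"])
    L.append(at(P,*c,152)); p,q=[at(P,*x,156) for x in b];v=p-q
    print(L[-1],np.degrees(np.arctan2(v[1],v[0])),np.linalg.norm(v))
c=np.mean(L,0);print(c);np.save("c.npy",c)
o=ori(np.radians(-155))
ctrl.move_linear([c[0],c[1],180],o); print(ctrl.current_wrist_force())
ctrl.move_linear([c[0],c[1],124],o,feed=60)
print(ctrl.current_tool_pos(),ctrl.current_wrist_force(),ctrl.current_torque())
ctrl.clamp(20)
print(ctrl.current_finger_gap(),ctrl.current_tool_pos(),ctrl.current_wrist_force(),ctrl.current_torque(),ctrl.current_time())
E
```

```text
[482.00061084   2.86351379 152.        ] 53.404455365908994 43.29764296934215
[481.29701248   2.177619   152.        ] 53.90354556738689 41.31572263461304
[481.64881166   2.52056639 152.        ]
[ 0.43753391 -0.79165562  0.42623331]
[481.94129673   2.59265349 124.33476692] [ 0.32316498  0.11858568 -0.57345919] [ 0.07940716 -0.07034682  0.00279055]
57.474304561923894 [481.62497176   2.49947257 124.09073859] [-2.18331614  0.56911315  1.25478574] [ 0.13554092  0.2475882  -0.00410663] 6.3167
```

Gripped with a gap of 57.5 mm and little side force. Now turning anticlockwise in steps while watching the torque.

```bash
python3 - <<'E'
from h import *
q0=np.array(ctrl.current_qpos());np.save("q0.npy",q0)
for d in range(8,41,8):
    q=q0.copy();q[5]+=np.radians(d);ctrl.move_joints(q)
    print(d,np.round(ctrl.current_torque(),3),np.round(ctrl.current_wrist_force(),1),round(ctrl.current_time(),2))
E
```

```text
8 [ 1.128  1.691 -0.206] [-4.8  3.   4.5] 6.58
16 [ 0.552  0.951 -0.495] [-2.   1.2  2.2] 6.83
24 [ 0.138  0.022 -0.437] [ 0.6 -0.3 -0.4] 7.09
32 [ 0.129 -0.581 -0.394] [ 1.1  0.8 -3.1] 7.35
40 [ 0.46  -0.79  -0.423] [ 2.8  1.6 -2.3] 7.61
```

Torque rises to about -0.45 N·m by 16° and stays there, so it looks like the stop with the grip slipping. Turning the other way.

```bash
python3 - <<'E'
from h import *
q0=np.load("q0.npy")
for d in range(32,-49,-16):
    q=q0.copy();q[5]+=np.radians(d);ctrl.move_joints(q)
    print(d,np.round(ctrl.current_torque(),3),np.round(ctrl.current_wrist_force(),1),round(ctrl.current_time(),2))
save(vision.grab_frame("top"),"top1.png",(290,230,410,345),5)
P=pose("wrist"); save(vision.grab_frame("wrist"),"w2.png")
E
```

```text
32 [ 0.103 -0.016 -0.005] [-0.5 -0.2 -0.9] 7.87
16 [-0.398 -0.032 -0.03 ] [ 0.3 -0.9 -0.7] 8.24
0 [-1.429  0.368 -0.094] [-1.2 -3.3  2.9] 8.62
-16 [-1.632  0.759 -0.066] [-2.  -5.2  3.1] 8.99
-32 [-1.657  1.195 -0.133] [-3.5 -5.3  3.6] 9.37
-48 [-1.482  1.565 -0.131] [-4.9 -4.5  5.4] 9.74
```

View pics/w2.png

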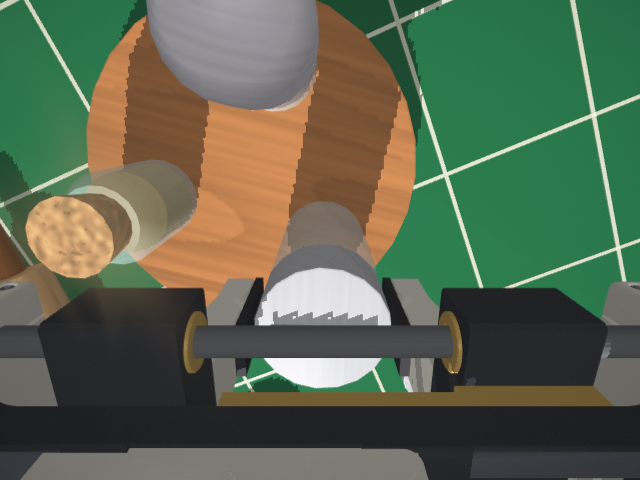

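Clockwise is free: the torque is about 0.1 N·m, and the bar now lies along the jaws at about -23° world, or -77° from where it was closed. That is close to the best 75°, so I'm lifting.

```bash
python3 - <<'E'
from h import *
p=np.array(ctrl.current_tool_pos());ctrl.hold(0.2);print(p)
for z in (127,131,140):
    ctrl.move_linear([p[0],p[1],z],feed=25)
    f=ctrl.current_wrist_force();print(z,np.round(f,1),np.round(ctrl.current_torque(),2),ctrl.current_finger_gap(),ctrl.current_time())
    if abs(f[2])>25: break
save(vision.grab_frame("scene"),"s1.png",(275,150,385,275),5)
E
```

```text
[480.27265241   1.65813067 123.98492781]
127 [-1.4 -0.  -0.4] [-0.23  0.29 -0.03] 56.737127514940774 10.325
131 [-1.2 -0.2 -0.1] [-0.06  0.32 -0.03] 57.02770313219912 10.6333
140 [-0.2 -0.6 -0.4] [0.03 0.05 0.01] 56.66842157809373 11.1417
```

View pics/s1.png

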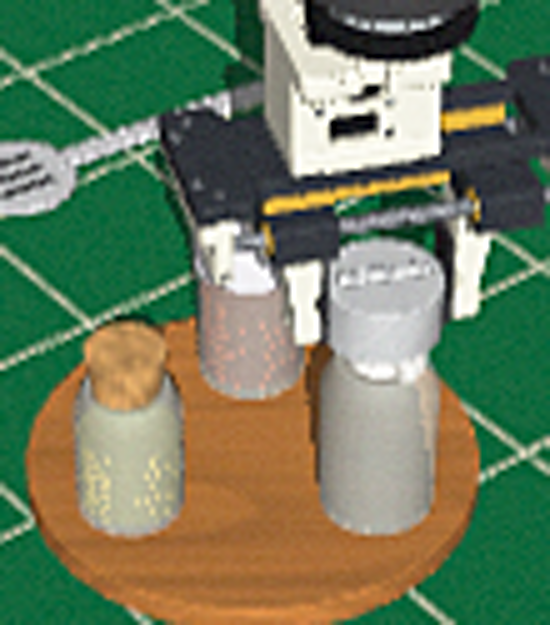

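The cap is rising with almost no force, and the white neck shows below it in the crop at about (385,370).

```bash
python3 - <<'E'
from h import *
p=np.array(ctrl.current_tool_pos())
ctrl.move_linear([p[0],p[1],226],feed=50)
ctrl.hold(1.0)
print(ctrl.current_tool_pos(),np.round(ctrl.current_wrist_force(),1),ctrl.current_finger_gap(),ctrl.current_dq().round(4) if hasattr(ctrl.current_dq(),'round') else ctrl.current_dq(),ctrl.current_time())
save(vision.grab_frame("scene"),"s2.png",(255,90,405,275),3.2)
S=pose("scene");print("expected px rim/top centre in crop",[(proj(S,[480.3,1.7,z])-[255,90])*3.2 for z in (224,254)])
save(vision.grab_frame("top"),"top2.png")
E
```

```text
[480.51657809   1.74703662 225.98059564] [ 0.5 -0.1 -0.2] 57.22558859873603 [ 0.001  -0.0007 -0.0023  0.0018  0.0008  0.0001] 14.0583
expected px rim/top centre in crop [array([309.47737999, 301.06728769]), array([310.69965012, 265.52530939])]
```

View pics/s2.png

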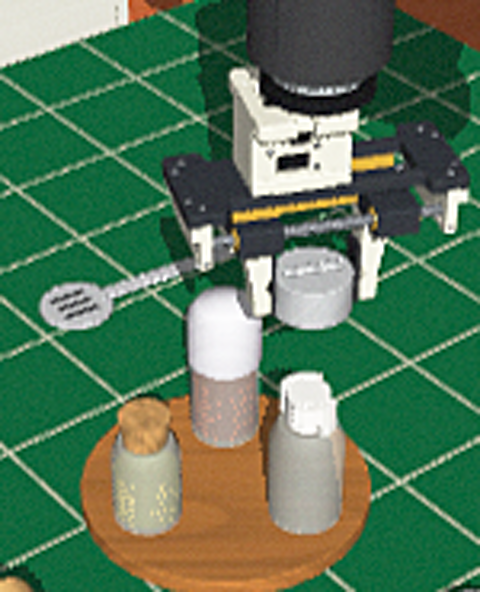

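View pics/top2.png

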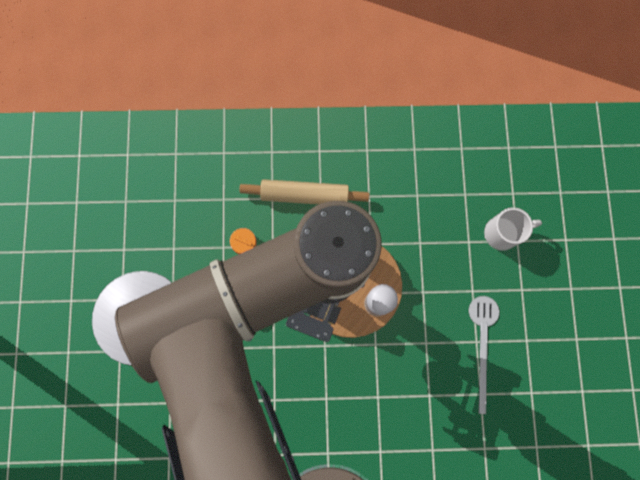

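The cap is held level in the crop at about (314,270), above the bare white neck at (307,400). The mug, spoon and pin are where they started. Handing in.

```bash
python3 - <<'E'
from station import ctrl
print(ctrl.close_job(), ctrl.current_finger_gap())
E
```

```text
the job is handed in; nothing more can be done
the job is handed in; nothing more can be done
```

The cap is off the mill and I handed the job in with it still in the gripper, level and about 10 cm above its mill. The hand-in gives no verdict, so I can't confirm the official result.

- **Loosening:** I gripped the cap on its round side at 20 N. Turned anticlockwise it hit the stop, at about 0.45 N·m with the grip slipping. Turned clockwise it moved freely at about 0.1 N·m, so this mill is reverse-threaded. I stopped at about 77° from closed.
- **Lift:** It came straight up with almost no force, about 1.5 N at most.
- **Last checks, before hand-in at about 14 s:**
  - The finger gap was 57.2 mm against the 58 mm cap, and the arm was still.
  - In the scene picture the cap was level and the white neck below it was bare.
  - The mug, spoon and rolling pin showed no movement in the top picture. The steamer lid and the small look-alike cap were partly or fully hidden by the arm, so I could not check them fully.
- **Disagreements:** The top and scene cameras placed the cap about 6 mm apart, so I used the mean of two wrist-camera fixes, which agreed within about 1 mm. They also read the bar 5 to 7° away from the wrist camera's 54°, and I took the wrist camera's value.

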